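Slide a spacer along the jig fence into its corner pocket

ROBOT

A 7-joint arm with a two-finger parallel gripper is mounted at the origin on the work surface. World frame = base frame: x ahead of the robot, y to its left, z up, the work surface at z = 0. Lengths are in m, angles in rad, forces in N, time in s.
With the tool pointing down it reaches from about 0.35 to 0.9 m from the base axis. Payload 8.1 kg.
Tool frame: the origin (TCP) lies midway between the tips of the shut fingers; the grasp point (between the pads) lies behind it (arm.tcp_to_grasp is the z of the grasp point in the tool frame, in m); z points along the fingers, y is the line along which they close (so a half turn about z gives the same grasp; the last joint's range is limited). The gripper opens to 92 mm and grips with 3 to 60 N. Pads are 19 mm wide; open, the fingers measure 130 mm over their backs; the gripper's body (75 mm by 190 mm) begins 47 mm behind the grasp point.
Start: joints at [1.136, 0.434, 0.025, 1.573, -0.012, 1.134, -0.075], TCP at [0.204, -0.591, 0.227] pointing down, gripper open.
Joint ranges: [-2.62, 2.62], [-0.44, 2.09], [-1.27, 1.32], [0.08, 2.57], [-1.32, 4.46], [0.12, 2], [-2.74, 2.74]. Speed limits (rad/s): [2.22, 2.22, 3.01, 3.01, 3.14, 3.14, 3.14].

INTERFACE

Orientations are given as a rotation vector (axis times angle).
In Python, from cell import readout, vision, arm gives the robot as it stands.
- The arm moves only by the tool carry_out, never from a script. Its argument "increments" is one flat list of numbers, 6 for each row, row after row: the shift along the world's x, y, z in mm, then the turn, a rotation vector about the world's x, y, z in rad. In form: [tx, ty, tz, wx, wy, wz, tx, ty, tz, wx, wy, wz, ...]. A call has 1 to 20 rows; each row shifts and turns the commanded pose from where the row before left it; what a row does not reach is not made up. A row lasts 1/8 s, in which the tool goes at most 62.5 mm and 10.7 degrees, less where a joint would pass 70% of its speed; a pose out of reach is approached as far as the arm can. A call with a gripper value outside its range is refused whole. "grip" is the closure, from 0 (fully open) to 1 (shut), set as the call begins (left out, the last holds). The fingers move at their own pace and stop on an object; "newtons" is the grip in N (left out, the last holds). Time passes only in rows, so rows that do not move let the fingers close. It gives the time, the measured TCP pose, the force, the opening and the grip force at its end, in the units of the state.
- readout.observe(): the state, without advancing time (a new reading comes with each control period).
- vision.get_image(name): name is "side" or "top" or "wrist"; returns the picture (400x640x3 uint8, red, green, blue); there is no depth.
- vision.calibration(name): a dict with "fov_y" (degrees; the focal length in pixels is half the picture's height over the tangent of half this angle, whatever the lens; pixels are square), "cx", "cy" (the principal point, pixels), "pose" (4x4, takes a point from camera to world coordinates). Camera axes: x right, y up, looking along -z (the intrinsics and any distortion apply to the point x, -y, -z); pixel columns grow to the right and rows downward; lengths in m; the calibration is good to about 2 mm. A picture is of the moment at which its call begins: read the wrist's pose just before it. calibration takes no time and is no camera call; for the wrist camera it gives the pose at the moment of the call.
- arm.sign_off(): hands the job in; it is judged then, once.
The state is a dict: "clock": time; "joints": joint angles; "dq": joint speeds; "joint_efforts": joint torques, N m; "position": TCP position; "ee_rot": TCP orientation; "force": force on the tool from outside, world axes, zero at the start; "ft_torque": the same for the moment, N m; "width": opening from 0.0 (shut) to 1.0 (fully open); "gripper_force": force on a finger pad.
Only numpy, scipy, OpenCV 4.12 (cv2) and the standard library are available. Lean on these libraries where they do the work, as an engineer would, in place of code of your own. Each camera call takes 0.05 s, during which the arm holds its last target. There are 200 camera calls.

TASK

The wooden spacer lying loose on the assembly jig must go into the corner pocket. With the fingertips, push it flat against the long fence near where it lies, then slide it along the fence, keeping it against the fence, into the pocket until it is fully home against both the fence and the end stop, and move the fingers away. Do not pick it up or tip it, and leave the dowel, glue bottle and screwdriver alone.

Things in the scene. Friction and masses are not known exactly. Their poses are not given: they have to be found in the camera images.
- jig: Plywood assembly jig fixed on the bench: board 230 mm (its x) by 380 mm (its y), 18 mm thick, level, turned only about the vertical. Origin: centre of the board's underside; x points away from the robot to the fence, y left along the fence to the end stop, z up. Fence, end stop and keeper are fixed on the board and rigid; they leave a corner pocket 46 mm wide and 50 mm deep, open above and towards -y.
- fence (a point): Middle of the foot of the fence's inner (near) face. The fence is a hardwood bar along the far side of the board, 25 mm high above the board; in the jig's frame its inner face is at x = +80 mm, from y = -180 to +180 mm. Axes as the jig's.
- stop (a point): Middle of the foot of the end stop's inner face. The stop is a bar 25 mm high across the left end of the board; in the jig's frame its inner face is at y = +150 mm, from x = +2 to +80 mm. Axes as the jig's.
- keeper (a point): Middle of the keeper's top. The keeper is a block 20 mm high above the board that closes the near side of the pocket; in the jig's frame x = +2 to +34 mm, y = +100 to +150 mm. Axes as the jig's.
- pocket (a point): Point on the board under the spacer's centre when it is fully home: x = +60, y = +115, z = +18 mm in the jig's frame. Axes as the jig's.
- spacer: Loose dark walnut block 70 mm (its x) by 40 mm (its y) by 20 mm high, about 50 g, two 9 mm holes through it from above. Origin: centre of its underside. It starts flat in the open on the right-hand part of the board, at least 15 mm short of the fence, long side within half a radian of it. Home, its x lies along the jig's y and 20 mm of it stand out of the pocket.
- dowel: Short loose beech dowel standing upright on the near left part of the jig's board, 25 mm across, 40 mm high. Origin: centre of its underside. Leave alone.
- glue: White plastic glue bottle standing on the bench left of the jig, 60 mm across, 150 mm high. Origin: centre of its underside. Leave alone.
- driver: Screwdriver lying on the bench to the right of the jig, 190 mm long. Origin: on its underside; x along it, handle to -x. Leave alone.
Things that resemble listed ones, but are neither listed nor needed, are in the scene too. Of the things like the spacer, leave any that is blue, pink or white; of the rest the larger one is meant.

How it is judged:
On the way:
1. the spacer lies flat against the fence (gap under 5 mm, within 0.1 rad) while its centre is still at least 85 mm short of home (x of spacer in the frame of jig above 0.055 m and angle between the x axis of spacer and the y axis of jig, either way round below 0.1 rad and y of spacer in the frame of jig below 0.03 m), for 0.1 s.
At the end, for the whole second after the job is handed in: The spacer rests flat on the board in the pocket, less than 3 mm from the fence and less than 3 mm from the end stop, its long axis within 0.05 rad of the fence, at rest (x of spacer in the frame of jig between 0.057 and 0.0625 m and y of spacer in the frame of jig between 0.112 and 0.1175 m and angle between the x axis of spacer and the y axis of jig, either way round below 0.05 rad and z of spacer in the frame of jig between 0.015 and 0.021 m and angle between spacer's own z axis and vertical below 0.06 rad and linear speed of spacer below 0.01 m/s); the robot touches nothing.
It fails at once if the spacer is lifted more than 6 mm or tipped by more than 0.2 rad (z of spacer in the frame of jig above 0.024 m or angle between spacer's own z axis and vertical above 0.2 rad).
It fails at once if the spacer is off the fence by more than 8 mm on its way along (from 80 mm short of home) (y of spacer in the frame of jig above 0.035 m and x of spacer in the frame of jig below 0.052 m).
It fails at once if the dowel, glue bottle or screwdriver is moved by more than 15 mm (distance of any of dowel, glue, driver from where it was at the start of the episode above 0.015 m).
It also fails if it takes over 50 s, if anything falls off the work surface, if the arm or the gripper's body presses on something with over 40 N, if the wrist force passes 120 N, or if a joint passes its speed limit or range.

## Working session

There is one attempt and no reset: what is moved stays moved. The work goes in short steps, Python scripts to look and compute and a tool call to move; the robot and the scene stay as the last step left them, time stands still between calls to the robot, and variables do not carry over. Pictures are saved under pics/ and viewed, at most 10 in all, crops included, and the job is handed in when it is done.

Besides the shell and the picture viewer there is one more tool, called as a command line: name --argument value ..., lists and objects as JSON in quotes. carry_out: Moves the arm, as the interface text tells. Its arguments: {"type":"object","properties":{"increments":{"type":"array","items":{"type":"number"}},"grip":{"type":"number"},"newtons":{"type":"number"}},"required":["increments"]}

```bash
mkdir -p pics; ls; python3 - <<'E'
from cell import readout, vision, arm
import cv2
for n in ("top","side"):
    im=vision.get_image(n); cv2.imwrite(f"pics/{n}0.png",im[:,:,::-1])
    c=vision.calibration(n); print(n,{k:(v.tolist() if hasattr(v,'tolist') else v) for k,v in c.items()})
s=readout.observe(); print(s['clock'],s['position'],s['ee_rot'],s['force'],arm.tcp_to_grasp)
E
```

```text
pics
top {'fov_y': 49.109848745282314, 'cx': 319.0468108922329, 'cy': 207.02594588554416, 'pose': [[-0.003629421900010276, 0.989775325051093, -0.14258903610262255, 0.38824567374358393], [-0.9999589717613715, -0.004775648821218306, -0.007697270443281905, 0.04852348302147081], [-0.00829952351718763, 0.1425552492837064, 0.9897520491572864, 1.0515262895182897], [0.0, 0.0, 0.0, 1.0]]}
side {'fov_y': 53.395582158714205, 'cx': 318.0791734560422, 'cy': 199.21263563651914, 'pose': [[0.9895481961992644, 0.08786924169982518, -0.11433881126669009, 0.45180804331555674], [-0.1438928318248308, 0.6536197222179609, -0.7430182445116313, -0.5973007161200667], [0.009445652344493493, 0.7517048989402778, 0.6594319711395358, 0.6124832178481768], [0.0, 0.0, 0.0, 1.0]]}
0.1 [ 0.20340109 -0.59049346  0.22603205] [-3.09712330e+00 -5.18458542e-01  5.14163505e-04] [-0.55236358  0.38998394 -0.3477033 ] -0.0188
```

View pics/top0.png

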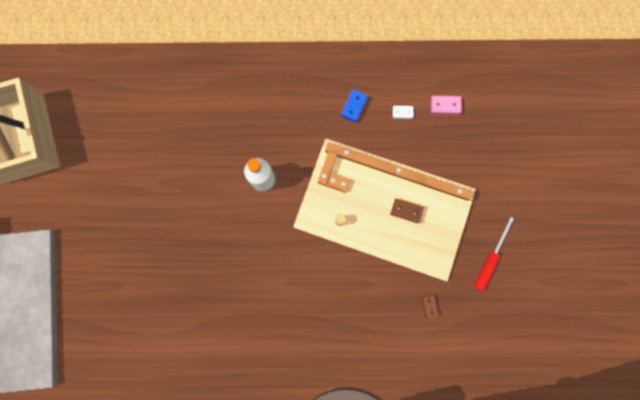

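View pics/side0.png

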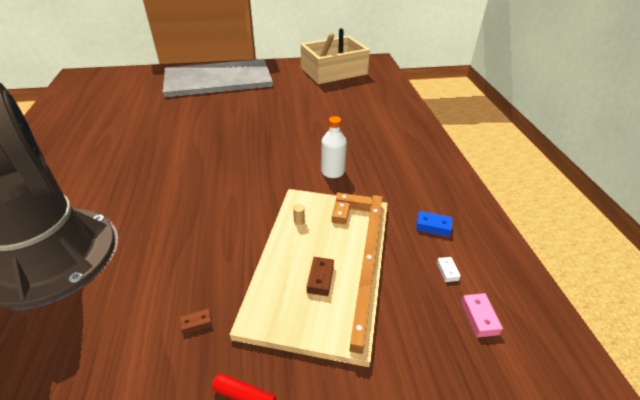

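The top view shows the jig at about (295-475, 140-280), with the spacer at (407,210), the dowel at (342,220), the bottle at (260,172) and the driver at (495,255). I'll enlarge the jig to read its corners.

```bash
python3 - <<'E'
import cv2
a=cv2.imread("pics/top0.png")[130:280,285:485]
cv2.imwrite("pics/top0c.png",cv2.resize(a,None,fx=4,fy=4,interpolation=cv2.INTER_CUBIC))
E
```

```text
(no output)
```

View pics/top0c.png

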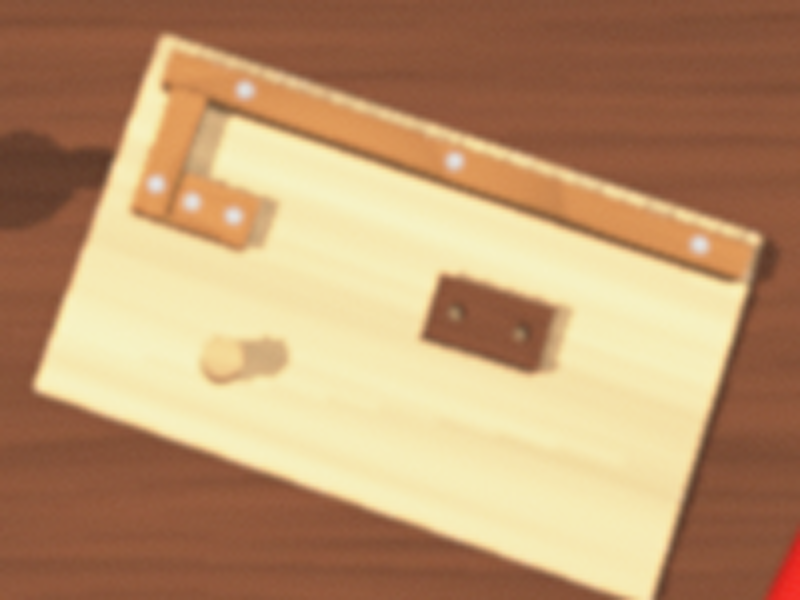

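The crop shows the board's corners at crop pixels (163,37), (37,390) and (762,238). The spacer's top corners are at (440,275), (556,305), (537,372) and (422,338), and the fence's top inner edge runs from (208,99) to (735,280). Next I'll fit the jig and spacer poses to these points.

```bash
cat > h.py <<'E'
import numpy as np
from scipy.optimize import least_squares
from scipy.spatial.transform import Rotation as R
def proj(c,P):
    T=np.array(c["pose"]); q=(np.atleast_2d(P)-T[:3,3])@T[:3,:3]
    f=200/np.tan(np.radians(c["fov_y"]/2))
    return np.c_[c["cx"]-f*q[:,0]/q[:,2], c["cy"]+f*q[:,1]/q[:,2]]
def place(p,L,z0=0):
    x,y,a=p; L=np.array(L,float); c,s=np.cos(a),np.sin(a)
    return np.c_[x+c*L[:,0]-s*L[:,1], y+s*L[:,0]+c*L[:,1], L[:,2]+z0]
def fit(c,L,uv,p0,z0=0):
    r=least_squares(lambda p:(proj(c,place(p,L,z0))-uv).ravel(),p0)
    return r.x, np.round(r.fun.reshape(-1,2),1)
def injig(j,p): # world xy -> jig xy
    c,s=np.cos(j[2]),np.sin(j[2]); d=np.array(p[:2])-j[:2]
    return np.array([c*d[0]+s*d[1],-s*d[0]+c*d[1]])
SP=[(sx*.035,sy*.02,.02) for sx,sy in ((1,1),(-1,1),(-1,-1),(1,-1))]
E
python3 - <<'E'
from cell import vision
from h import *
c=vision.calibration("top")
full=lambda a:285+0*0+np.array(a)[:,0]/4-.375
F=lambda a:np.c_[285+np.array(a)[:,0]/4-.375,130+np.array(a)[:,1]/4-.375]
L=np.array([(115,190,18),(-115,190,18),(115,-190,18),(-115,-190,18),(80,150,43),(80,-180,43),(2,100,38),(34,100,38)])/1000
j,r=fit(c,L,F([(163,37),(37,390),(762,238),(653,602),(208,99),(735,280),(243,248),(262,195)]),[.5,0,-.3])
print("jig",j.round(4),r.tolist())
# spacer: x axis ~ jig y -> left corners first (+x,+y)...; spacer x points left (world +y)
s,r=fit(c,SP,F([(422,338),(537,372),(556,305),(440,275)]),[.5,-.05,1.3],.018)
print("sp",s.round(4),r.tolist(),"injig",injig(j,s).round(4),s[2]-j[2]-np.pi/2)
d,r=fit(c,[(0,0,.04)],F([(222,357)]),[.45,.05,0],.018); print("dowel",d.round(3),injig(j,d).round(3))
J=lambda x,y:place(j,[(x,y,0)])[0][:2].round(4)
for n,q in dict(pocket=(.06,.115),pre=(.06,.0)).items(): print(n,J(*q))
E
```

```text
jig [ 0.5347 -0.0996 -0.3395] [[-0.3, -0.5], [-0.6, -0.1], [-0.0, -0.5], [-0.7, 0.5], [-0.4, -0.3], [2.1, -0.4], [0.2, 0.3], [-0.2, 0.9]]
sp [ 0.5257 -0.1483  1.2847] [[-0.1, 0.1], [0.4, -0.1], [-0.1, 0.3], [-0.2, -0.4]] injig [ 0.0078 -0.0489] 0.05335646940242089
dowel [0.504 0.008 0.   ] [-0.065  0.091]
pocket [ 0.6295 -0.0111]
pre [ 0.5912 -0.1196]
```

carry_out --increments '[19.5, 32.8, -5, 0, 0, -0.048, 19.5, 32.8, -5, 0, 0, -0.048, 19.5, 32.8, -5, 0, 0, -0.048, 19.5, 32.8, -5, 0, 0, -0.048, 19.5, 32.8, -5, 0, 0, -0.048, 19.5, 32.8, -5, 0, 0, -0.048, 19.5, 32.8, -5, 0, 0, -0.048, 19.5, 32.8, -5, 0, 0, -0.048, 19.5, 32.8, -5, 0, 0, -0.048, 19.5, 32.8, -5, 0, 0, -0.048, 19.5, 32.8, -5, 0, 0, -0.048, 19.5, 32.8, -5, 0, 0, -0.048, 19.5, 32.8, -5, 0, 0, -0.048, 19.5, 32.8, -5, 0, 0, -0.048, 0, 0, 0, 0, 0, 0, 0, 0, 0, 0, 0, 0]' --grip 1 --newtons 10

```text
clock: 2.1
position: [0.476, -0.1322, 0.1565]
ee_rot: [3.096, -0.531, -0.001]
force: [0.3, -0.3, -0.4]
width: 0.007
gripper_force: 0.0
```

```bash
cat > look.py <<'E'
import sys,cv2
from cell import vision
from h import *
n,out=sys.argv[1:3]; j=[.5347,-.0996,-.3395]
c=vision.calibration(n); im=vision.get_image(n)[:,:,::-1].copy()
L=np.array([(80,150,43),(80,-180,43),(2,100,38),(34,100,38),(115,190,18),(115,-190,18),(60,115,18)])/1000
for u,v in proj(c,place(j,L)):
    if abs(u)<2000 and abs(v)<2000: cv2.drawMarker(im,(int(round(u)),int(round(v))),(0,255,0),0,9,1)
cv2.imwrite(out,im)
E
python3 look.py wrist pics/w1.png
```

```text
(no output)
```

View pics/w1.png

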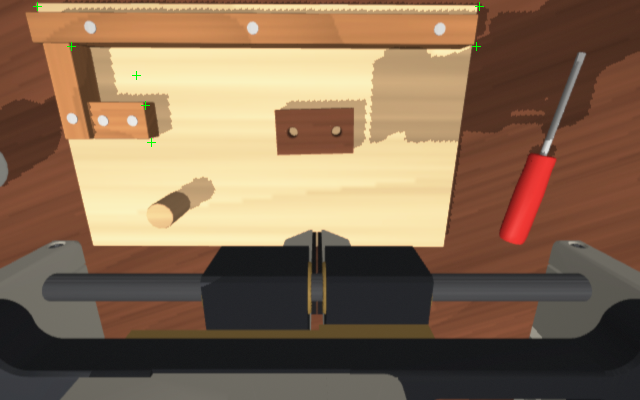

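The overlaid fence and keeper marks agree with the wrist picture, and the spacer is at (275-354, 108-155), directly ahead of the fingers. I'll lower the fingers on its near side.

carry_out --increments '[0, 0, -25, 0, 0, 0, 0, 0, -25, 0, 0, 0, 0, 0, -25, 0, 0, 0, 0, 0, -25, 0, 0, 0, 0, 0, -20, 0, 0, 0, 0, 0, -12, 0, 0, 0, 0, 0, 0, 0, 0, 0]'

```text
clock: 3.02
position: [0.4759, -0.1324, 0.0243]
ee_rot: [3.096, -0.534, -0.002]
force: [-0.2, -0.4, -0.6]
width: 0.005
gripper_force: 0.0
```

carry_out --increments '[4.7, -1.7, 0, 0, 0, 0, 4.7, -1.7, 0, 0, 0, 0, 4.7, -1.7, 0, 0, 0, 0, 4.7, -1.7, 0, 0, 0, 0, 4.7, -1.7, 0, 0, 0, 0, 4.7, -1.7, 0, 0, 0, 0, 4.7, -1.7, 0, 0, 0, 0, 4.7, -1.7, 0, 0, 0, 0, 4.7, -1.7, 0, 0, 0, 0, 4.7, -1.7, 0, 0, 0, 0, 4.7, -1.7, 0, 0, 0, 0, 4.7, -1.7, 0, 0, 0, 0, 4.7, -1.7, 0, 0, 0, 0]'

```text
clock: 4.65
position: [0.538, -0.154, 0.0247]
ee_rot: [3.096, -0.532, 0.0]
force: [0.4, 0.1, -0.6]
width: 0.008
gripper_force: 0.1
```

```bash
python3 - <<'E'
from cell import readout
from h import *
s=readout.observe(); print(injig(np.array([.5347,-.0996,-.3395]),s['position']),s['force'])
E
```

```text
[ 0.02121591 -0.05016861] [ 0.40409971  0.1428543  -0.64479179]
```

carry_out --increments '[1.9, -0.7, 0, 0, 0, 0, 1.9, -0.7, 0, 0, 0, 0, 1.9, -0.7, 0, 0, 0, 0]'

```text
clock: 5.03
position: [0.5434, -0.156, 0.0247]
ee_rot: [3.096, -0.532, -0.0]
force: [-0.2, -0.5, 0.0]
width: 0.007
gripper_force: 0.1
```

carry_out --increments '[1, -0.3, 0, 0, 0, 0, 1, -0.3, 0, 0, 0, 0, 1, -0.3, 0, 0, 0, 0]'

```text
clock: 5.4
position: [0.5463, -0.1568, 0.0248]
ee_rot: [3.096, -0.532, -0.0]
force: [-2.0, 1.7, -0.1]
width: 0.006
gripper_force: 1.6
```

carry_out --increments '[1, -0.3, 0, 0, 0, 0, 1, -0.3, 0, 0, 0, 0]'

```text
clock: 5.65
position: [0.5464, -0.1568, 0.0245]
ee_rot: [-3.096, 0.532, 0.006]
force: [-9.4, 3.3, 7.2]
width: 0.005
gripper_force: 4.9
```

carry_out --increments '[-4, 1.4, 0, 0, 0, 0, -7.6, 2.7, 0, 0, 0, 0, -12, 4.2, 0, 0, 0, 0, 0, 0, 20, 0, 0, 0, 0, 0, 25, 0, 0, 0, 0, 0, 15, 0, 0, 0, 2.6, -8.1, 0, 0, 0, 0.157, 2.6, -8.1, 0, 0, 0, 0.157, 2.6, -8.1, 0, 0, 0, 0.157, 2.6, -8.1, 0, 0, 0, 0.157, 2.6, -8.1, 0, 0, 0, 0.157, 2.6, -8.1, 0, 0, 0, 0.157, 2.6, -8.1, 0, 0, 0, 0.157, 2.6, -8.1, 0, 0, 0, 0.157, 2.6, -8.1, 0, 0, 0, 0.157, 2.6, -8.1, 0, 0, 0, 0.157, 0, 0, 0, 0, 0, 0]'

```text
clock: 7.78
position: [0.5502, -0.2308, 0.0843]
ee_rot: [-2.568, -1.809, 0.0]
force: [-0.3, -0.7, -0.9]
width: 0.007
gripper_force: 0.0
```

```bash
python3 look.py wrist pics/w2.png; python3 - <<'E'
from cell import readout
from h import *
s=readout.observe(); print(injig(np.array([.5347,-.0996,-.3395]),s['position']),s['position'],s['force'],s['joints'])
M=R.from_rotvec(s['ee_rot']).as_matrix(); print(np.arctan2(M[1,1],M[0,1])+.3395, M[:,2])
E
```

```text
[ 0.05816489 -0.11787936] [ 0.55028924 -0.23012078  0.08442184] [ 0.99136247  0.76851238 -0.20203591] [ 0.63298245  0.58866895 -0.47381042  1.76768879  0.33814122  0.86722594
 -0.33902546]
-0.005585967462881758 [-3.78345071e-04  5.04684682e-04 -9.99999801e-01]
```

View pics/w2.png

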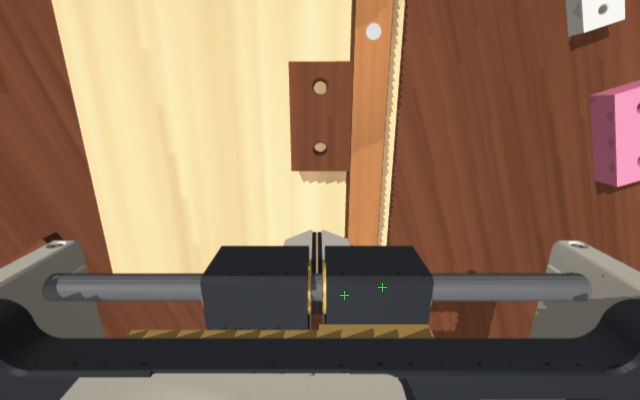

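The spacer lies flush along the fence, its left edge at column 290 and right edge at 350, meeting the fence at about 352. The fingers are 15 mm or so behind its end, so I'll lower them and start the slide.

carry_out --increments '[-1.9, 0.7, 0, 0, 0, 0, 0, 0, -20, 0, 0, 0, 0, 0, -20, 0, 0, 0, 0, 0, -14, 0, 0, 0, 0, 0, -6, 0, 0, 0, 0, 0, 0, 0, 0, 0]'

```text
clock: 8.57
position: [0.5488, -0.2292, 0.0246]
ee_rot: [-2.566, -1.812, 0.0]
force: [0.6, 0.6, -0.0]
width: 0.009
gripper_force: 0.0
```

carry_out --increments '[1.8, 4.7, 0, 0, 0, 0, 1.8, 4.7, 0, 0, 0, 0, 1.8, 4.7, 0, 0, 0, 0, 1.8, 4.7, 0, 0, 0, 0, 1.8, 4.7, 0, 0, 0, 0, 1.8, 4.7, 0, 0, 0, 0, 1.8, 4.7, 0, 0, 0, 0, 1.8, 4.7, 0, 0, 0, 0, 1.8, 4.7, 0, 0, 0, 0, 1.8, 4.7, 0, 0, 0, 0, 1.8, 4.7, 0, 0, 0, 0, 1.8, 4.7, 0, 0, 0, 0]'

```text
clock: 10.07
position: [0.5706, -0.1727, 0.0247]
ee_rot: [-2.566, -1.812, 0.0]
force: [-1.2, -0.3, 0.3]
width: 0.008
gripper_force: 0.3
```

```bash
python3 look.py wrist pics/w3.png; python3 - <<'E'
from cell import readout
from h import *
s=readout.observe(); print(injig(np.array([.5347,-.0996,-.3395]),s['position']),s['position'],s['force'])
E
```

```text
[ 0.05822098 -0.05596869] [ 0.57095935 -0.17176257  0.02481099] [-0.19371376  1.01322295  0.15271841]
```

View pics/w3.png

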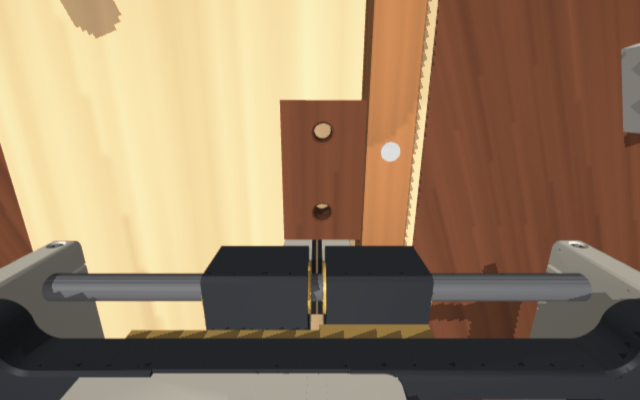

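The spacer (281-366, 100-240) is square on the fingers and still along the fence, so I'll keep sliding.

carry_out --increments '[1.7, 4.7, 0, 0, 0, 0, 1.7, 4.7, 0, 0, 0, 0, 1.7, 4.7, 0, 0, 0, 0, 1.7, 4.7, 0, 0, 0, 0, 1.7, 4.7, 0, 0, 0, 0, 1.7, 4.7, 0, 0, 0, 0, 1.7, 4.7, 0, 0, 0, 0, 1.7, 4.7, 0, 0, 0, 0, 1.7, 4.7, 0, 0, 0, 0, 1.7, 4.7, 0, 0, 0, 0, 1.7, 4.7, 0, 0, 0, 0, 1.7, 4.7, 0, 0, 0, 0, 1.7, 4.7, 0, 0, 0, 0]'

```text
clock: 11.75
position: [0.5926, -0.1116, 0.0247]
ee_rot: [2.566, 1.812, -0.0]
force: [-1.3, -2.4, 0.7]
width: 0.006
gripper_force: 0.8
```

```bash
python3 look.py wrist pics/w4.png; python3 - <<'E'
from cell import readout
from h import *
s=readout.observe(); print(injig(np.array([.5347,-.0996,-.3395]),s['position']),s['position'],s['force'])
E
```

```text
[0.05862727 0.0090309 ] [ 0.59298833 -0.11060837  0.02477118] [ 0.60986861  1.38075393 -0.56796437]
```

View pics/w4.png

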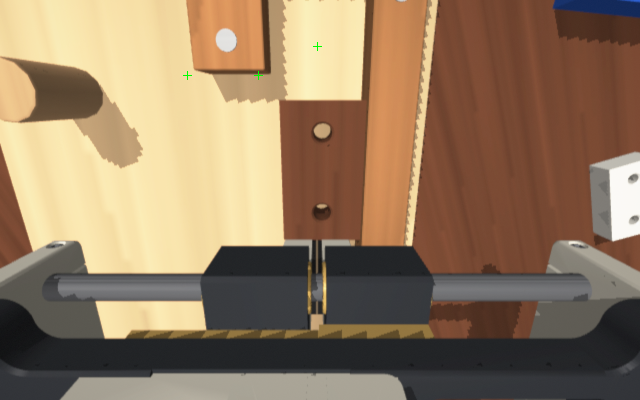

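The spacer's front edge (row 100) is just short of the keeper. Its left edge (column 281) clears the keeper's side (column 268), so I'll push it in.

carry_out --increments '[1.7, 4.7, 0, 0, 0, 0, 1.7, 4.7, 0, 0, 0, 0, 1.7, 4.7, 0, 0, 0, 0, 1.7, 4.7, 0, 0, 0, 0, 1.7, 4.7, 0, 0, 0, 0, 1.7, 4.7, 0, 0, 0, 0, 1.7, 4.7, 0, 0, 0, 0, 1.7, 4.7, 0, 0, 0, 0, 1.7, 4.7, 0, 0, 0, 0, 1.7, 4.7, 0, 0, 0, 0, 1.7, 4.7, 0, 0, 0, 0]'

```text
clock: 13.18
position: [0.6114, -0.0599, 0.0247]
ee_rot: [2.566, 1.812, 0.0]
force: [-0.6, -0.3, 0.0]
width: 0.006
gripper_force: 0.3
```

carry_out --increments '[0.7, 1.9, 0, 0, 0, 0, 0.3, 0.9, 0, 0, 0, 0, 0.3, 0.9, 0, 0, 0, 0]'

```text
clock: 13.55
position: [0.6126, -0.0568, 0.0248]
ee_rot: [2.566, 1.812, -0.0]
force: [-0.7, -0.6, 1.2]
width: 0.003
gripper_force: 0.5
```

carry_out --increments '[0.3, 0.9, 0, 0, 0, 0, 0.3, 0.9, 0, 0, 0, 0, 0.3, 0.9, 0, 0, 0, 0]'

```text
clock: 13.92
position: [0.6135, -0.0537, 0.0248]
ee_rot: [2.566, 1.812, 0.0]
force: [0.0, -0.0, -0.4]
width: 0.007
gripper_force: 0.2
```

carry_out --increments '[0.3, 0.9, 0, 0, 0, 0, 0.3, 0.9, 0, 0, 0, 0]'

```text
clock: 14.18
position: [0.6138, -0.0529, 0.0248]
ee_rot: [2.566, 1.811, -0.002]
force: [-2.5, -4.7, 3.4]
width: 0.006
gripper_force: 2.6
```

carry_out --increments '[0.3, 0.9, 0, 0, 0, 0, 0, 0, 0, 0, 0, 0]'

```text
clock: 14.42
position: [0.6138, -0.053, 0.0248]
ee_rot: [2.567, 1.81, -0.003]
force: [-2.7, -6.5, 3.5]
width: 0.005
gripper_force: 3.1
```

carry_out --increments '[-1, -2.8, 0, 0, 0, 0, -3, -8.5, 0, 0, 0, 0, -4, -11.3, 0, 0, 0, 0, -4, -11.3, 0, 0, 0, 0, -4, -11.3, 20, 0, 0, 0, 0, 0, 25, 0, 0, 0, 0, 0, 20, 0, 0, 0, 0, 0, 0, 0, 0, 0]'

```text
clock: 15.42
position: [0.5998, -0.0969, 0.0926]
ee_rot: [2.564, 1.81, 0.005]
force: [-0.1, 0.2, -0.5]
width: 0.006
gripper_force: 0.0
```

```bash
python3 - <<'E'
import cv2
from cell import vision,readout
c=vision.calibration("wrist")
im=vision.get_image("wrist")[:,:,::-1]
cv2.imwrite("pics/w5.png",cv2.resize(im[0:240,190:440],None,fx=2.4,fy=2.4,interpolation=cv2.INTER_CUBIC))
print(readout.observe()['position'])
E
```

```text
[ 0.5989465  -0.0968912   0.09123979]
```

View pics/w5.png

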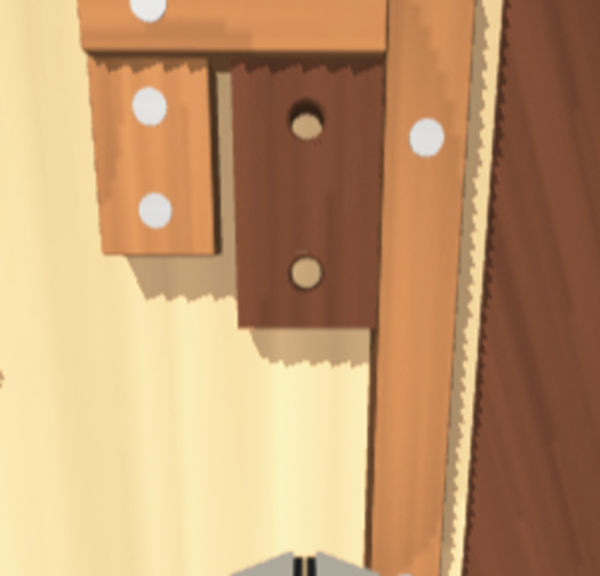

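The spacer sits in the corner. Measured against the keeper's corner at the same height (crop pixels (213,254)), it is 6.3 mm off the keeper and sticks out 19.9 mm. The nominal figures are 6 and 20 mm, and its edges are parallel to the fence. The fingers are clear, so I'm handing in.

```bash
python3 -c "
from cell import arm
print(arm.sign_off())"
```

```text
the job is handed in; nothing more can be done
None
```

The spacer is fully home in the corner pocket, flush with the fence and end stop by the last wrist picture; the fingers are clear, and I've handed in the job (no verdict came back).

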